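# Load the sharpening wheel that fits the rest

### The job

Three look-alike sharpening wheels lie on the bench. Slide the one whose size fits the wheel rest on the blue mat along the bench, without lifting or tipping it, into that rest until it is fully home against the back wall, and then swing that rest's yellow keeper bar fully shut behind it. Do not disturb the other two wheels, the tape roll, the whetstone or the jar.

Things in the scene. Friction and masses are not known exactly. Their poses are not given: they have to be found in the camera images.
- mat_center (a point): centre of the flat blue mat (340 x 300 mm, 1 mm thin, nothing to bump into) that marks the working place. Exactly one of the three wheel rests is fixed on it, always within 60 mm of its centre; the other two rests are spares, parked off the mat on the right of the bench, and not used.
- wheel_s_center (a point): centre (half-way up, 12 mm above the bench) of the small sharpening wheel: a solid flat brick-red disc, 90 mm in diameter, 24 mm thick, lying flat and loose on the bench; steel flange (40 mm, only 1.5 mm proud) and a dark dot mark its middle, there is no open hole. 280 g, give or take a fifth. It slides on the bench.
- wheel_m_center (a point): centre (half-way up, 12 mm above the bench) of the middle sharpening wheel: a solid flat brick-red disc, 104 mm in diameter, 24 mm thick, lying flat and loose on the bench; steel flange (40 mm, only 1.5 mm proud) and a dark dot mark its middle, there is no open hole. 380 g, give or take a fifth. It slides on the bench.
- wheel_l_center (a point): centre (half-way up, 12 mm above the bench) of the large sharpening wheel: a solid flat brick-red disc, 118 mm in diameter, 24 mm thick, lying flat and loose on the bench; steel flange (40 mm, only 1.5 mm proud) and a dark dot mark its middle, there is no open hole. 490 g, give or take a fifth. It slides on the bench.
- rest_s: rest for the 90 mm wheel: grey 3-sided pen fixed to the bench, no floor, walls 20 mm high, 12 mm thick. Origin: on the bench, at the middle of a wheel that is fully home. x points inwards, mouth to back wall; z up. Inner faces: back wall x = 45 mm, side walls y = +/-48.5 mm; mouth at x = -50 mm. Upright hinge pin of its yellow keeper bar: x = -56, y = 54.5 mm.
- gate_s (a joint): angle (rad) of the yellow keeper bar of rest_s. 0 = shut: it lies across the mouth, from its hinge towards the rest's -y; it grows as it swings outwards (1.57: it points along the rest's -x), to a stop at 2.6. Bar 92 mm long (reaches past the middle of the mouth), 12 mm wide, 8 to 18 mm above the bench; light friction (0.03 N m), no spring or latch; it shuts only behind a wheel that is inside.
- knob_s (a point): red upright knob on the keeper bar of rest_s, 16 mm in diameter, standing from the bar up to 58 mm above the bench, 80 mm from the hinge pin; the point is on its axis, 43 mm above the bench.
- rest_m: rest for the 104 mm wheel: grey 3-sided pen fixed to the bench, no floor, walls 20 mm high, 12 mm thick. Origin: on the bench, at the middle of a wheel that is fully home. x points inwards, mouth to back wall; z up. Inner faces: back wall x = 52 mm, side walls y = +/-55.5 mm; mouth at x = -57 mm. Upright hinge pin of its yellow keeper bar: x = -63, y = 61.5 mm.
- gate_m (a joint): angle (rad) of the yellow keeper bar of rest_m. 0 = shut: it lies across the mouth, from its hinge towards the rest's -y; it grows as it swings outwards (1.57: it points along the rest's -x), to a stop at 2.6. Bar 92 mm long (reaches past the middle of the mouth), 12 mm wide, 8 to 18 mm above the bench; light friction (0.03 N m), no spring or latch; it shuts only behind a wheel that is inside.
- knob_m (a point): red upright knob on the keeper bar of rest_m, 16 mm in diameter, standing from the bar up to 58 mm above the bench, 80 mm from the hinge pin; the point is on its axis, 43 mm above the bench.
- rest_l: rest for the 118 mm wheel: grey 3-sided pen fixed to the bench, no floor, walls 20 mm high, 12 mm thick. Origin: on the bench, at the middle of a wheel that is fully home. x points inwards, mouth to back wall; z up. Inner faces: back wall x = 59 mm, side walls y = +/-62.5 mm; mouth at x = -64 mm. Upright hinge pin of its yellow keeper bar: x = -70, y = 68.5 mm.
- gate_l (a joint): angle (rad) of the yellow keeper bar of rest_l. 0 = shut: it lies across the mouth, from its hinge towards the rest's -y; it grows as it swings outwards (1.57: it points along the rest's -x), to a stop at 2.6. Bar 92 mm long (reaches past the middle of the mouth), 12 mm wide, 8 to 18 mm above the bench; light friction (0.03 N m), no spring or latch; it shuts only behind a wheel that is inside.
- knob_l (a point): red upright knob on the keeper bar of rest_l, 16 mm in diameter, standing from the bar up to 58 mm above the bench, 80 mm from the hinge pin; the point is on its axis, 43 mm above the bench.
- tape_center (a point): centre of a yellow roll of tape lying flat, 96 mm across, 24 mm high; a bystander, loose.
- stone_center (a point): centre of a whetstone, grey below and white above, 50 mm (its x) by 150 mm (its y) by 25 mm high; a bystander, loose.
- jar_center (a point): centre of an upright jar with a black lid, 60 mm in diameter, 60 mm high; a bystander, loose.
Not all that is in view belongs to the job. What is shaped like the part that bears wheel_m_center but purple or white is not meant.

How it is judged:
On the way, in this order (a step that is already met when the one before it is completed fails the run):
1. the fitting wheel is fully home in the rest on the mat, its keeper bar still open (((horizontal distance between rest_s and mat_center below 0.15 m and x of wheel_s_center in the frame of rest_s between -0.007 and 0.005 m and y of wheel_s_center in the frame of rest_s between -0.007 and 0.007 m and height (world z) of wheel_s_center below 0.018 m and linear speed of wheel_s below 0.02 m/s and value of joint gate_s above 0.5 rad) or (horizontal distance between rest_m and mat_center below 0.15 m and x of wheel_m_center in the frame of rest_m between -0.007 and 0.005 m and y of wheel_m_center in the frame of rest_m between -0.007 and 0.007 m and height (world z) of wheel_m_center below 0.018 m and linear speed of wheel_m below 0.02 m/s and value of joint gate_m above 0.5 rad) or (horizontal distance between rest_l and mat_center below 0.15 m and x of wheel_l_center in the frame of rest_l between -0.007 and 0.005 m and y of wheel_l_center in the frame of rest_l between -0.007 and 0.007 m and height (world z) of wheel_l_center below 0.018 m and linear speed of wheel_l below 0.02 m/s and value of joint gate_l above 0.5 rad))), for 0.2 s.
2. the keeper bar of that rest is shut (((horizontal distance between rest_s and mat_center below 0.15 m and value of joint gate_s below 0.12 rad) or (horizontal distance between rest_m and mat_center below 0.15 m and value of joint gate_m below 0.12 rad) or (horizontal distance between rest_l and mat_center below 0.15 m and value of joint gate_l below 0.12 rad))), for 0.2 s.
At the end, for the whole second after the job is handed in: The wheel whose diameter fits the rest on the blue mat lies flat and still in that rest, its centre within 7 mm of the rest's origin along each rest axis; that rest's keeper bar is shut (within 0.12 rad); the other two wheels and the tape, whetstone and jar are within 25 mm of where they started (((horizontal distance between rest_s and mat_center below 0.15 m and x of wheel_s_center in the frame of rest_s between -0.007 and 0.005 m and y of wheel_s_center in the frame of rest_s between -0.007 and 0.007 m and height (world z) of wheel_s_center below 0.018 m and linear speed of wheel_s below 0.02 m/s and value of joint gate_s below 0.12 rad and distance of each of wheel_m_center, wheel_l_center, tape_center, stone_center, jar_center from where it was at the start of the episode below 0.025 m) or (horizontal distance between rest_m and mat_center below 0.15 m and x of wheel_m_center in the frame of rest_m between -0.007 and 0.005 m and y of wheel_m_center in the frame of rest_m between -0.007 and 0.007 m and height (world z) of wheel_m_center below 0.018 m and linear speed of wheel_m below 0.02 m/s and value of joint gate_m below 0.12 rad and distance of each of wheel_s_center, wheel_l_center, tape_center, stone_center, jar_center from where it was at the start of the episode below 0.025 m) or (horizontal distance between rest_l and mat_center below 0.15 m and x of wheel_l_center in the frame of rest_l between -0.007 and 0.005 m and y of wheel_l_center in the frame of rest_l between -0.007 and 0.007 m and height (world z) of wheel_l_center below 0.018 m and linear speed of wheel_l below 0.02 m/s and value of joint gate_l below 0.12 rad and distance of each of wheel_s_center, wheel_m_center, tape_center, stone_center, jar_center from where it was at the start of the episode below 0.025 m))); the robot touches nothing.
It fails at once if a wheel is lifted or tipped off the bench (height (world z) of any of wheel_s_center, wheel_m_center, wheel_l_center above 0.027 m or angle between any of wheel_s_center, wheel_m_center, wheel_l_center's own z axis and vertical above 0.25 rad).
It fails at once if another wheel is moved more than 25 mm ((horizontal distance between rest_s and mat_center below 0.15 m and distance of any of wheel_m_center, wheel_l_center from where it was at the start of the episode above 0.025 m) or (horizontal distance between rest_m and mat_center below 0.15 m and distance of any of wheel_s_center, wheel_l_center from where it was at the start of the episode above 0.025 m) or (horizontal distance between rest_l and mat_center below 0.15 m and distance of any of wheel_s_center, wheel_m_center from where it was at the start of the episode above 0.025 m)).
It fails at once if the tape, whetstone or jar is moved more than 25 mm (distance of any of tape_center, stone_center, jar_center from where it was at the start of the episode above 0.025 m).
It also fails if it takes over 67 s, if anything falls off the work surface, if the arm or the gripper's body presses on something with over 40 N, if the wrist force passes 120 N, or if a joint passes its speed limit or range.

### The arm

A 7-joint arm with a two-finger parallel gripper is mounted at the origin on the work surface. World frame = base frame: x ahead of the robot, y to its left, z up, the work surface at z = 0. Lengths are in m, angles in rad, forces in N, time in s.
With the tool pointing down it reaches from about 0.4 to 0.875 m from the base axis. Payload 6.5 kg.
Tool frame: the origin (TCP) lies on the front face of the gripper's body, between the roots of the fingers; the fingertips stand 73 mm ahead of it and the grasp point (between the pads) lies manip.grip_depth ahead of it (manip.grip_depth is the distance from the TCP to the grasp point, in m); z points along the fingers, y is the line along which they close (so a half turn about z gives the same grasp; the last joint's range is limited). The gripper opens to 85 mm and grips with 20 to 120 N. Pads are 22 mm wide; open, the fingers measure 114 mm over their backs; the gripper's body (76 mm by 85 mm) begins 54 mm behind the grasp point. The pads swing forward as they close: fully open they stand 13 mm farther back than shut.
Start: joints at [-1.251, 0.536, -0.004, 1.538, 0.003, 1.067, -0.071], TCP at [0.245, 0.602, 0.304] pointing down, gripper open.
Joint ranges: [-2.7, 2.7], [-0.37, 2.16], [-1.27, 1.26], [0.24, 2.4], [-1.31, 4.45], [0.19, 1.91], [-2.76, 2.76]. Speed limits (rad/s): [2.39, 2.39, 3.14, 3.14, 3.14, 3.14, 3.14].

### API

Orientations are given as a rotation vector (axis times angle).
In Python, from plant import manip gives the robot as it stands. The module is installed in compiled form; this text tells all that it offers. Calls block until the motion is done:
- manip.reach(position, orientation): joint-space move of the TCP to a pose.
- manip.move_linear(position, rot=None, v=0.15): straight line of the TCP; rot=None keeps the orientation; v is the mean speed in m/s.
- manip.movej(angles): joint-space move.
- manip.open_gripper() and manip.gripper_close(grasp_force=None): open the fingers fully, or close them until they stop; grasp_force is the grip in N (None keeps the last).
- manip.hold(seconds).
- manip.solve_ik(position, orientation): joint angles nearest the present ones, or None.
- manip.observe(): the state.
- manip.camera(name): name is "side" or "top" or "wrist"; returns the picture (400x640x3 uint8, red, green, blue); there is no depth.
- manip.camera_params(name): a dict with "vertical_fov" (degrees; the focal length in pixels is half the picture's height over the tangent of half this angle, whatever the lens; pixels are square), "cx", "cy" (the principal point, pixels), "k1" (the pictures are not rectified: a ray, as slopes to the right and down, at radius r is drawn at 1 + k1 r^2 times it, then the intrinsics apply), "world_to_cam" (4x4, takes a point from world to camera coordinates). Camera axes: x right, y up, looking along -z (the intrinsics and any distortion apply to the point x, -y, -z); pixel columns grow to the right and rows downward; lengths in m; the calibration is good to about 2 mm. A picture is of the moment at which its call begins: read the wrist's pose just before it. camera_params takes no time and is no camera call; for the wrist camera it gives the pose at the moment of the call.
A pose or a line that the arm cannot do raises manip.IKError and nothing moves.
- manip.finish_job(): hands the job in; it is judged then, once.
The state is a dict: "clock": time; "joint_positions": joint angles; "joint_vel": joint speeds; "joint_torque": joint torques, N m; "eef_pos": TCP position; "ee_rot": TCP orientation; "force": force on the tool from outside, world axes, zero at the start; "wrist_torque": the same for the moment, N m; "width": finger opening in m; "gripper_force": force on a finger pad.
Only numpy, scipy, OpenCV 4.12 (cv2) and the standard library are available. Lean on these libraries where they do the work, as an engineer would, in place of code of your own. Each camera call takes 0.05 s, during which the arm holds its last target. There are 200 camera calls.

## Working session

There is one attempt and no reset: what is moved stays moved. The work goes in short steps, each a Python script; the robot and the scene stay as the last script left them, time stands still between calls to the robot, and variables do not carry over. Pictures are saved under pics/ and viewed, at most 10 in all, crops included, and the job is handed in when it is done.

```bash
mkdir -p pics; cat > h.py <<'E'
import numpy as np, cv2
from plant import manip
def save(n,f):
    im=manip.camera(n); cv2.imwrite(f,im[:,:,::-1]); return im
def ray(P,u,v):
    f=200/np.tan(np.radians(P["vertical_fov"])/2)
    K=np.array([[f,0,P["cx"]],[0,f,P["cy"]],[0,0,1.]])
    s=cv2.undistortPoints(np.array([[[u,v]]],float),K,np.array([P["k1"],0,0,0,0.]))[0,0]
    # forward model: drawn = s*(1+k1 r^2), same as OpenCV
    T=np.linalg.inv(np.array(P["world_to_cam"]))
    return T[:3,3],T[:3,:3]@np.array([s[0],-s[1],-1])
def onplane(P,u,v,z):
    o,d=ray(P,u,v); return (o+d*(z-o[2])/d[2])
def project(P,p):
    c=np.array(P["world_to_cam"])@np.append(p,1); f=200/np.tan(np.radians(P["vertical_fov"])/2)
    s=np.array([c[0],-c[1]])/-c[2]; s=s*(1+P["k1"]*(s@s)); return s*f+[P["cx"],P["cy"]]
E
python3 - <<'E'
from h import *
for n in("top","side"):
    save(n,f"pics/{n}0.png"); P=manip.camera_params(n); print(n,P["vertical_fov"],P["cx"],P["cy"],P["k1"],np.linalg.inv(P["world_to_cam"]).round(3).tolist())
s=manip.observe(); print(s["clock"],s["ee_rot"],s["width"],manip.grip_depth,s["force"])
E
```

```text
top 43.58931881870235 318.1929358488018 194.5645709503135 -0.09638050202880429 [[-0.001, 0.989, -0.145, 0.219], [-1.0, -0.001, -0.001, -0.01], [-0.001, 0.145, 0.989, 1.984], [0.0, 0.0, 0.0, 1.0]]
side 48.32183622865557 322.6593727752272 195.37980078182062 -0.04006171780789763 [[0.965, 0.197, -0.171, 0.265], [-0.26, 0.699, -0.666, -0.925], [-0.012, 0.688, 0.726, 1.041], [0.0, 0.0, 0.0, 1.0]]
0.1 [-6.02076574e-01 -3.08319632e+00  2.45102117e-03] 0.08492062768560497 0.0539 [ 0.39896371 -0.23291678  0.62393408]
```

View pics/top0.png

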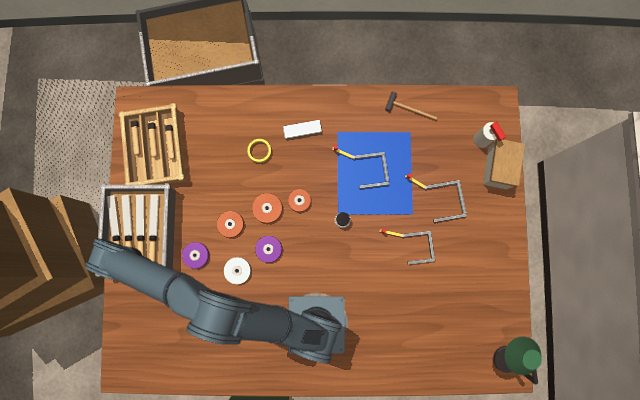

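View pics/side0.png

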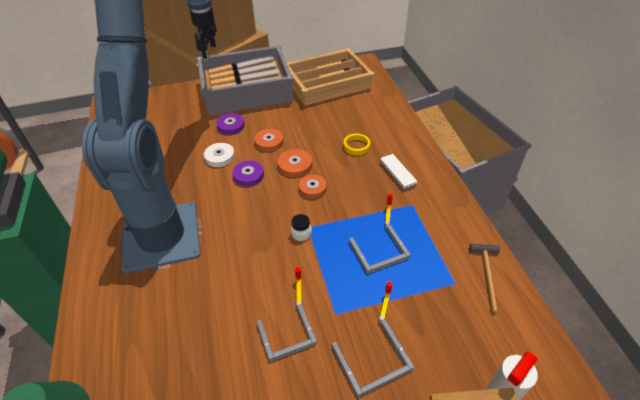

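The top view shows three brick-red wheels at about (230,224), (267,208) and (299,200). Purple discs lie at (195,255) and (268,249), and a white one at (237,270). The rest on the mat is at about (370,170), with its mouth facing left and its knob at (334,149). The spare rests are at (440,200) and (415,245). The tape is at (259,150), the stone at (302,129) and the jar at (343,219).

```bash
cat > m.py <<'E'
from h import *
ims={n:cv2.imread(f"pics/{n}0.png") for n in("top","side")}
for n,im in ims.items():
    P=manip.camera_params(n); hsv=cv2.cvtColor(im,cv2.COLOR_BGR2HSV)
    def blobs(lo,hi,amin,z,name):
        m=cv2.inRange(hsv,lo,hi); 
        for c in cv2.findContours(m,cv2.RETR_EXTERNAL,cv2.CHAIN_APPROX_NONE)[0]:
            if cv2.contourArea(c)<amin: continue
            w=np.array([onplane(P,*p[0],z)[:2] for p in c],np.float32)
            (x,y),r=cv2.minEnclosingCircle(w); e=cv2.fitEllipse(w) if len(w)>5 else None
            print(n,name,"px",c.mean(0).round()[0],"c",round(x,3),round(y,3),"d",round(2*r,3),"area-d",round(2*np.sqrt(cv2.contourArea(w)/np.pi),3))
    blobs((5,130,150),(13,215,255),150,.024,"wheel")
    blobs((100,150,80),(125,255,255),800,.001,"mat")
    blobs((22,140,120),(34,255,255),15,.018,"yellow")
    blobs((0,225,120),(3,255,255),3,.05,"red")
top=ims["top"];a=cv2.resize(top[120:280,320:480],(480,480),interpolation=cv2.INTER_CUBIC)
s=cv2.resize(ims["side"][190:320,310:460],None,fx=3.2,fy=3.2,interpolation=cv2.INTER_CUBIC)
o=np.zeros((600,800,3),np.uint8);o[:480,:400]=cv2.resize(a,(400,480))if 0 else a[:480,:400];
k=cv2.resize(s,(400,346));o[:346,400:]=k
w=cv2.resize(ims["side"][110:210,220:340],(300,250),interpolation=cv2.INTER_CUBIC);o[350:600,450:750]=w
cv2.imwrite("pics/crop0.png",o)
for p in [(230,224),(267,203),(299,196)]: print(cv2.cvtColor(top,cv2.COLOR_BGR2HSV)[p[1],p[0]-8])
E
python3 m.py
```

```text
top wheel px [265. 300.] c 0.087 0.207 d 0.196 area-d 0.059
top wheel px [118. 287.] c 0.149 0.77 d 0.137 area-d 0.068
top wheel px [117. 163.] c 0.644 0.804 d 0.188 area-d 0.102
top wheel px [332. 262.] c 0.347 0.001 d 2.07 area-d 1.337
top mat px [373. 171.] c 0.601 -0.235 d 0.442 area-d 0.333
top yellow px [393. 233.] c 0.354 -0.303 d 0.058 area-d 0.021
top yellow px [418. 183.] c 0.555 -0.406 d 0.057 area-d 0.021
top yellow px [345. 154.] c 0.674 -0.116 d 0.056 area-d 0.021
top yellow px [260. 151.] c 0.689 0.231 d 0.098 area-d 0.03
side wheel px [376. 395.] c 0.456 -0.615 d 0.074 area-d 0.036
side wheel px [341. 378.] c 0.4 -0.547 d 0.124 area-d 0.043
side wheel px [441. 346.] c 0.627 -0.527 d 0.31 area-d 0.217
side wheel px [157. 343.] c 0.021 -0.32 d 0.376 area-d 0.202
side wheel px [182. 188.] c 0.088 0.188 d 0.178 area-d 0.083
side wheel px [ 88. 316.] c -0.179 -0.034 d 0.891 area-d 0.333
side wheel px [160. 115.] c 0.022 0.573 d 0.457 area-d 0.16
side wheel px [178. 109.] c 0.065 0.615 d 0.374 area-d 0.111
side wheel px [193. 100.] c 0.147 0.658 d 0.289 area-d 0.105
side wheel px [363. 279.] c 0.699 0.017 d 1.635 area-d 0.991
side mat px [379. 258.] c 0.599 -0.237 d 0.445 area-d 0.333
side yellow px [384. 305.] c 0.56 -0.405 d 0.063 area-d 0.026
side yellow px [299. 291.] c 0.357 -0.302 d 0.064 area-d 0.024
side yellow px [388. 214.] c 0.676 -0.115 d 0.058 area-d 0.022
side yellow px [356. 144.] c 0.686 0.223 d 0.118 area-d 0.104
side red px [522. 368.] c 0.791 -0.655 d 0.089 area-d 0.05
side red px [388. 287.] c 0.575 -0.375 d 0.029 area-d 0.014
side red px [298. 272.] c 0.361 -0.268 d 0.03 area-d 0.017
side red px [389. 199.] c 0.688 -0.083 d 0.039 area-d 0.018
[  9 160 227]
[  9 162 224]
[  9 161 222]
```

View pics/crop0.png

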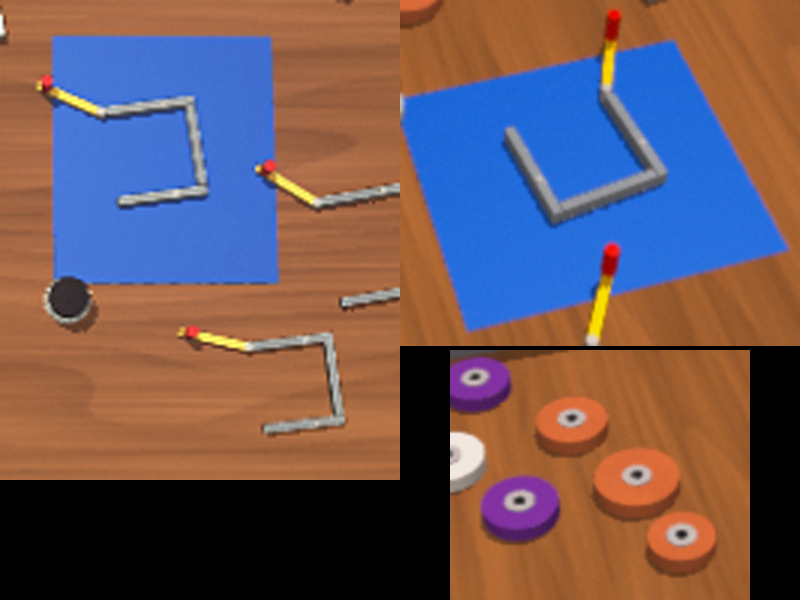

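The crop shows the mat rest as a U opening to the left, with its hinge at the upper left and its bar swung well out. The three orange wheels are clearly different sizes. Next I measure the wheels and the rest walls.

```bash
cat > m2.py <<'E'
from h import *
ROI={"top":[(210,180,315,245),(338,135,410,205)],"side":[(250,120,330,205),(340,215,415,280)]}
for n in("top","side"):
    im=cv2.imread(f"pics/{n}0.png");P=manip.camera_params(n); hsv=cv2.cvtColor(im,cv2.COLOR_BGR2HSV).astype(int)
    def roi(m,r):
        o=np.zeros_like(m,np.uint8);x0,y0,x1,y1=r;o[y0:y1,x0:x1]=m[y0:y1,x0:x1]*255;return o
    m=roi((hsv[...,0]<=11)&(hsv[...,2]>190)&(hsv[...,1]>140),ROI[n][0])
    for c in cv2.findContours(m,cv2.RETR_EXTERNAL,cv2.CHAIN_APPROX_NONE)[0]:
        if cv2.contourArea(c)<150: continue
        w=np.array([onplane(P,*p[0],.024)[:2] for p in c],np.float32); e=cv2.fitEllipse(cv2.convexHull(w)); 
        print(n,"wheel",c.mean(0).round()[0],np.round(e[0],3),np.round(e[1],3))
    m=roi((hsv[...,1]<90)&(hsv[...,2]>60),ROI[n][1])
    c=max(cv2.findContours(m,cv2.RETR_EXTERNAL,cv2.CHAIN_APPROX_NONE)[0],key=cv2.contourArea)
    w=np.array([onplane(P,*p[0],.02)[:2] for p in c],np.float32)
    r=cv2.minAreaRect(w); print(n,"rest rect",np.round(r[0],3),np.round(r[1],3),round(r[2],1)); print(cv2.boxPoints(r).round(3).tolist())
E
python3 m2.py
```

```text
top wheel [229. 223.] [0.391 0.342] [0.101 0.102]
top wheel [266. 208.] [0.455 0.196] [0.115 0.116]
top wheel [299. 200.] [0.486 0.068] [0.086 0.088]
top rest rect [ 0.607 -0.215] [0.138 0.136] 7.4
[[0.5289999842643738, -0.15700000524520874], [0.546999990940094, -0.29100000858306885], [0.6840000152587891, -0.27399998903274536], [0.6660000085830688, -0.13899999856948853]]
side wheel [312. 184.] [0.484 0.068] [0.086 0.086]
side wheel [294. 160.] [0.454 0.196] [0.113 0.115]
side wheel [268. 137.] [0.39 0.34] [0.1 0.1]
side rest rect [ 0.604 -0.21 ] [0.143 0.167] 7.1
[[0.5230000019073486, -0.13600000739097595], [0.5440000295639038, -0.3019999861717224], [0.6850000023841858, -0.2840000092983246], [0.6650000214576721, -0.11800000071525574]]
```

The rest on the mat measures about 137 mm across the outside, against 135 mm nominal for M (121 for S, 149 for L). So the fitting wheel is M, the 104 mm one at (0.391, 0.342), top pixel (230,224).

The look-alikes are L at (267,208), S at (299,200), purple at (195,255) and (268,249), and white at (237,270). The crop confirms M is orange and mid-sized.

Plan: push it cupped between the open fingers, first along +x, then along −y between L and the tape and into the mouth. The last stretch is pushed with closed fingers.

```bash
cat >> h.py <<'E'
from scipy.spatial.transform import Rotation as Rn
def rots(h):
    h=np.array([h[0],h[1],0.]);h/=np.linalg.norm(h);z=np.array([0,0,-1.]);out=[]
    for s in(1,-1):
        x=s*h; out.append(Rn.from_matrix(np.c_[x,np.cross(z,x),z]).as_rotvec())
    return out
def rot(h,p):
    c=[(r,manip.solve_ik(p,r)) for r in rots(h)]; c=[(r,q) for r,q in c if q is not None]
    return min(c,key=lambda t:abs(t[1][6]))[0]
def st(): 
    s=manip.observe(); print("t",round(s["clock"],2),"p",np.round(s["eef_pos"],4),"F",np.round(s["force"],1),"w",round(s["width"],4)); return s
def down(z0,z1,step=.004,lim=4):
    f0=manip.observe()["force"][2]
    z=z0
    while z>z1+1e-6:
        z-=step; p=np.array(manip.observe()["eef_pos"]); p[2]=z; manip.move_linear(p,v=.05)
        if abs(manip.observe()["force"][2]-f0)>lim: print("contact at",z); break
    return z
E
python3 - <<'E'
from h import *
h=(1,-.05); p=[.325,.346,.20]
r=rot(h,p); print(manip.solve_ik(p,r))
for q in [(.325,.346,.066),(.55,.335,.066)]: print(manip.solve_ik(q,r) is not None)
h2=(.133,-.991)
for q in [(.57,.42,.15),(.57,.40,.066),(.56,.05,.066),(.60,-.18,.066)]:
    for rr in rots(h2): s=manip.solve_ik(q,rr); print(q,None if s is None else np.round(s,2))
manip.reach(p,r); st()
manip.move_linear([.325,.346,.09],v=.15); st()
z=down(.09,.066); st()
save("side","pics/s1.png")
im=cv2.imread("pics/s1.png");cv2.imwrite("pics/s1c.png",cv2.resize(im[60:240,180:420],(720,540)))
E
```

```text
[-0.87414767  0.40058784 -0.04516722  2.07181903  0.02836678  0.66974789
  0.58285331]
True
True
(0.57, 0.42, 0.15) [-0.45  0.84 -0.4   1.44  0.37  0.93  2.32]
(0.57, 0.42, 0.15) [-0.84  0.82  0.23  1.47 -0.22  0.88 -0.41]
(0.57, 0.4, 0.066) [-0.43  0.94 -0.39  1.49  0.44  0.8   2.29]
(0.57, 0.4, 0.066) [-0.8   0.91  0.19  1.51 -0.22  0.74 -0.38]
(0.56, 0.05, 0.066) [ 0.07  0.77 -0.32  1.87  0.43  0.57  2.75]
(0.56, 0.05, 0.066) [-0.41  0.78  0.32  1.9  -0.44  0.53  0.34]
(0.6, -0.18, 0.066) [-0.44  1.19  1.08  1.75 -1.24  1.05 -1.89]
(0.6, -0.18, 0.066) [ 0.02  0.84  0.29  1.72 -0.37  0.63  0.65]
t 1.21 p [0.3252 0.3477 0.2006] F [-0.3  0.9  0. ] w 0.0854
t 2.09 p [0.3253 0.3466 0.0906] F [-0.3 -0.2 -0.6] w 0.0851
t 3.59 p [0.3249 0.3462 0.0658] F [-1.   0.4 -0.2] w 0.0854
```

View pics/s1c.png

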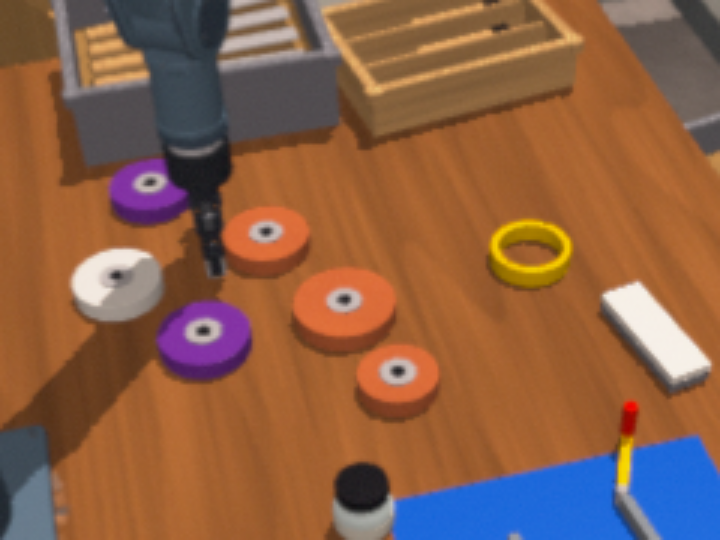

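The gripper stands just behind the orange M wheel at crop (265,235), clear of everything else. First push:

```bash
python3 - <<'E'
from h import *
manip.move_linear([.44,.3405,.066],v=.06); st()
manip.move_linear([.536,.3355,.066],v=.06); st()
manip.move_linear([.50,.337,.066],v=.1); manip.move_linear([.48,.337,.16],v=.2)
st(); save("side","pics/s2.png"); save("top","pics/t2.png")
for n in("top","side"):
    im=cv2.imread(f"pics/{n[0]}2.png");P=manip.camera_params(n); hsv=cv2.cvtColor(im,cv2.COLOR_BGR2HSV).astype(int)
    m=((hsv[...,0]<=11)&(hsv[...,2]>190)&(hsv[...,1]>140)).astype(np.uint8)*255
    for c in cv2.findContours(m,cv2.RETR_EXTERNAL,cv2.CHAIN_APPROX_NONE)[0]:
        if cv2.contourArea(c)<150: continue
        w=np.array([onplane(P,*p[0],.024)[:2] for p in c],np.float32); e=cv2.fitEllipse(cv2.convexHull(w))
        if .06<min(e[1]) and max(e[1])<.13: print(n,"wheel",c.mean(0).round()[0],np.round(e[0],3),np.round(e[1],3))
im=cv2.imread("pics/t2.png");cv2.imwrite("pics/t2c.png",cv2.resize(im[110:270,180:420],(780,520)))
E
```

```text
t 5.71 p [0.4399 0.3405 0.066 ] F [-1.7 -0.9  0.1] w 0.0852
t 7.46 p [0.5359 0.3355 0.066 ] F [-1.5  0.6 -0.8] w 0.0856
t 8.6 p [0.4803 0.3365 0.1594] F [-0.4 -0.3 -0.3] w 0.0853
top wheel [268. 206.] [0.459 0.193] [0.105 0.117]
top wheel [299. 200.] [0.486 0.068] [0.086 0.088]
top wheel [234. 176.] [0.58  0.331] [0.092 0.103]
side wheel [312. 184.] [0.484 0.068] [0.086 0.086]
side wheel [296. 161.] [0.455 0.195] [0.111 0.115]
side wheel [319. 130.] [0.576 0.333] [0.099 0.101]
```

View pics/t2c.png

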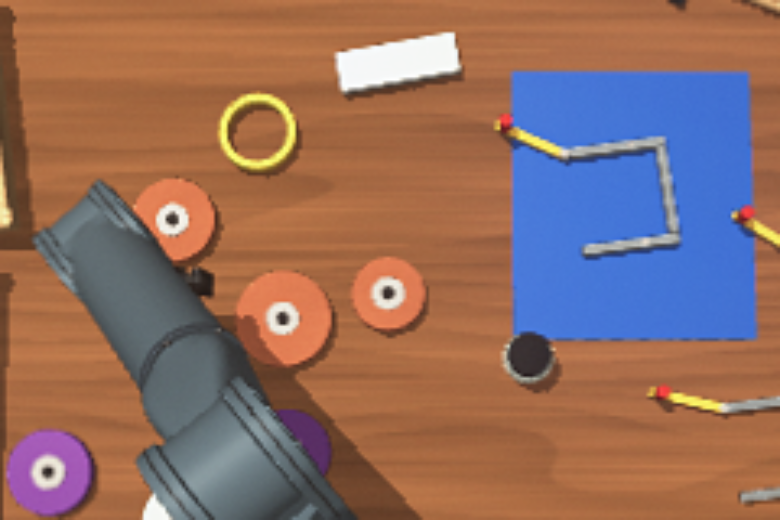

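M is now at (0.577, 0.332) and nothing else has moved. Next push goes between L and the tape to just before the mouth.

```bash
python3 - <<'E'
from h import *
h=np.array([.133,-.991]); r=rots(h)[1]
tcp=lambda d,b=.041,z=.066:[d[0]-b*h[0],d[1]-b*h[1],z]
d0=(.577,.332)
manip.reach(tcp(d0,.085,.16),r); manip.move_linear(tcp(d0,.085,.066),v=.12); st()
manip.move_linear(tcp(d0,.05),v=.06)
for d in [(.582,.25),(.583,.18),(.604,.06),(.591,-.085)]: manip.move_linear(tcp(d),v=.07); st()
manip.move_linear(tcp(d,.075),v=.1); manip.move_linear(tcp(d,.12,.22),v=.2); manip.hold(.3)
st(); P=manip.camera_params("wrist"); import pickle; pickle.dump(P,open("P3.pkl","wb")); save("wrist","pics/w3.png"); save("top","pics/t3.png"); save("side","pics/s3.png")
a=cv2.imread("pics/w3.png");b=cv2.imread("pics/t3.png")[110:270,200:440]
o=np.zeros((600,800,3),np.uint8);o[:320,:512]=cv2.resize(a,(512,320));o[320:600,:420]=cv2.resize(b,(420,280));o[320:600,420:]=cv2.resize(cv2.imread("pics/s3.png")[110:290,240:484],(380,280));cv2.imwrite("pics/c3.png",o)
E
```

```text
t 10.7 p [0.5663 0.4165 0.0669] F [ 1.1  0.2 -0.6] w 0.0855
t 12.88 p [0.5766 0.2909 0.0661] F [-1.  -0.2 -0.3] w 0.0852
t 14.03 p [0.5775 0.2207 0.0659] F [ 0.  -0.3  0.6] w 0.0859
t 15.93 p [0.5985 0.1008 0.066 ] F [ 0.1  0.9 -0.6] w 0.0852
t 18.16 p [ 0.5856 -0.0442  0.066 ] F [ 0.5  1.1 -0.2] w 0.0853
t 19.9 p [0.5747 0.0336 0.2192] F [-0.8  0.5  0. ] w 0.0856
```

View pics/c3.png

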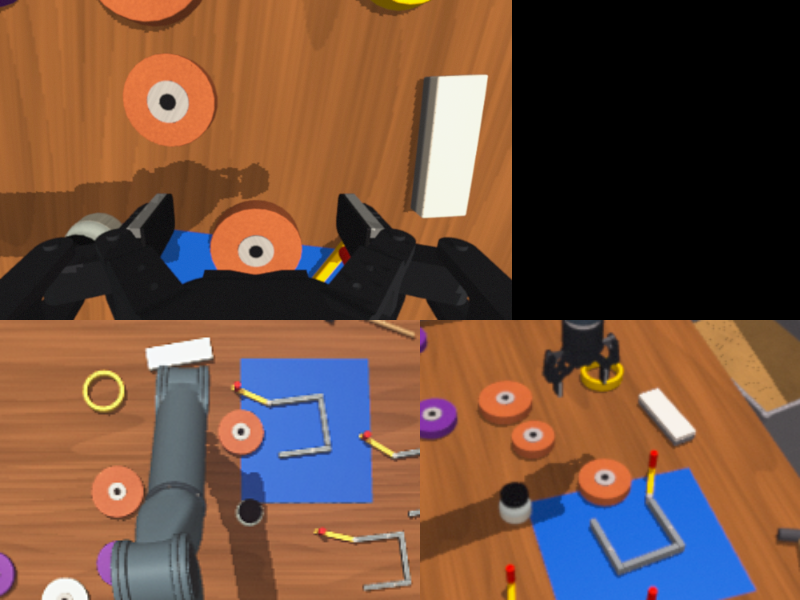

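M now lies just in front of the mouth at crop (240,432). The tape, stone, S and L look unmoved. I'll check my rest estimate by overlaying its nominal top edges, and re-measure the disc.

```bash
python3 - <<'E'
from h import *
O=np.array([.608,-.219]); ang=np.arctan2(-.991,.133)
c,s=np.cos(ang),np.sin(ang)
W=lambda x,y,z=.02:np.array([O[0]+c*x-s*y,O[1]+s*x+c*y,z])
outl=[(-.057,.0555),(.052,.0555),(.052,-.0555),(-.057,-.0555),(-.057,-.0675),(.064,-.0675),(.064,.0675),(-.057,.0675)]
o=[]
for n,(x0,y0,x1,y1) in {"top":(325,135,405,215),"side":(320,200,420,300)}.items():
    im=cv2.imread(f"pics/{n[0]}3.png");P=manip.camera_params(n); hsv=cv2.cvtColor(im,cv2.COLOR_BGR2HSV).astype(int)
    m=((hsv[...,0]<=11)&(hsv[...,2]>190)&(hsv[...,1]>140)).astype(np.uint8)*255
    for k in cv2.findContours(m,cv2.RETR_EXTERNAL,cv2.CHAIN_APPROX_NONE)[0]:
        if cv2.contourArea(k)<150: continue
        w=np.array([onplane(P,*p[0],.024)[:2] for p in k],np.float32); e=cv2.fitEllipse(cv2.convexHull(w))
        if .06<min(e[1]) and max(e[1])<.13: 
            d=np.array(e[0])-O; print(n,"wheel",np.round(e[0],4),np.round(e[1],3),"rest frame",np.round([c*d[0]+s*d[1],-s*d[0]+c*d[1]],4))
    sc=400/(x1-x0); v=cv2.resize(im[y0:y1,x0:x1],(400,400),interpolation=cv2.INTER_CUBIC)
    pts=np.array([(project(P,W(*q))-[x0,y0]+.5)*sc for q in outl]).astype(int)
    cv2.polylines(v,[pts],True,(0,255,0),1); o.append(v)
cv2.imwrite("pics/c4.png",np.hstack(o))
E
```

```text
top wheel [0.4551 0.1963] [0.115 0.116] rest frame [-0.4319 -0.0963]
top wheel [ 0.592  -0.0829] [0.097 0.103] rest frame [-0.137   0.0023]
side wheel [ 0.5909 -0.085 ] [0.1   0.103] rest frame [-0.1351  0.0009]
side wheel [0.4845 0.0679] [0.086 0.086] rest frame [-0.3008 -0.0843]
side wheel [0.4544 0.196 ] [0.115 0.116] rest frame [-0.4317 -0.0971]
```

View pics/c4.png

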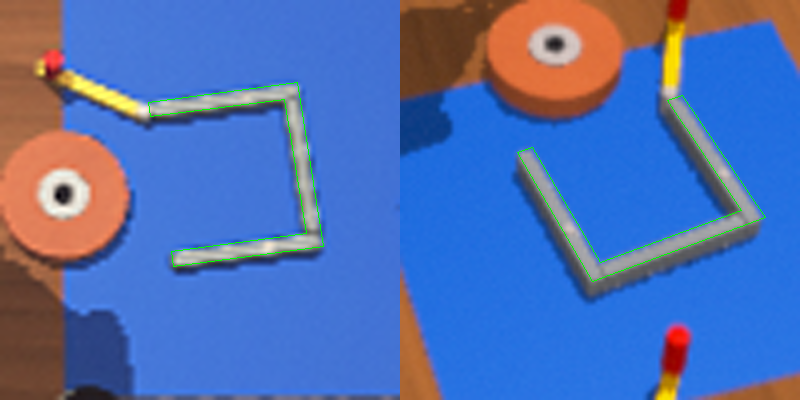

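The overlay matches the walls in both views, within about 1.5 mm, so rest M and its pose are confirmed. Next: push into the mouth with open fingers, then closed fingers until it is home.

```bash
cat >> h.py <<'E'
O=np.array([.6073,-.2192]); hh=np.array([.133,-.991]); hh/=np.linalg.norm(hh); yy=np.array([-hh[1],hh[0]])
def T(x,y,z): return list(O+x*hh+y*yy)+[z]
def measure(tag):
    for n in("top","side"):
        save(n,f"pics/{tag}{n}.png");im=cv2.imread(f"pics/{tag}{n}.png");P=manip.camera_params(n);hsv=cv2.cvtColor(im,cv2.COLOR_BGR2HSV).astype(int)
        m=((hsv[...,0]<=11)&(hsv[...,2]>190)&(hsv[...,1]>140)).astype(np.uint8)*255
        for k in cv2.findContours(m,cv2.RETR_EXTERNAL,cv2.CHAIN_APPROX_NONE)[0]:
            if cv2.contourArea(k)<150: continue
            w=np.array([onplane(P,*p[0],.024)[:2] for p in k],np.float32); e=cv2.fitEllipse(cv2.convexHull(w))
            if .06<min(e[1]) and max(e[1])<.13:
                d=np.array(e[0])-O; print(n,np.round(e[0],3),np.round(e[1],3),"rest",np.round([d@hh,d@yy],4))
E
python3 - <<'E'
from h import *
manip.move_linear(T(-.215,0,.066),v=.2)
manip.move_linear(T(-.18,0,.066),v=.08); manip.move_linear(T(-.089,0,.066),v=.06); st()
manip.move_linear(T(-.15,0,.068),v=.12); manip.move_linear(T(-.15,0,.10),v=.15)
manip.gripper_close(grasp_force=30); st()
manip.move_linear(T(-.15,0,.081),v=.08); f0=np.array(st()["force"])
x=-.085; manip.move_linear(T(-.115,0,.081),v=.06)
manip.move_linear(T(x,0,.081),v=.05)
while x<-.054:
    x+=.003; manip.move_linear(T(x,0,.081),v=.04)
    s=manip.observe(); F=-(np.array(s["force"])-f0)[:2]@hh; print(round(x,3),round(F,1),end="; ")
    if F>9: break
st()
manip.move_linear(T(-.13,0,.083),v=.12);manip.move_linear(T(-.2,0,.2),v=.2); st(); measure("m5")
a=cv2.imread("pics/m5top.png")[110:270,200:440];b=cv2.imread("pics/m5side.png")[150:300,300:440]
cv2.imwrite("pics/c5.png",np.hstack([cv2.resize(a,(450,300)),cv2.resize(b,(320,300))]))
E
```

```text
t 23.25 p [ 0.5954 -0.131   0.066 ] F [-0.2 -0.2 -0.6] w 0.0853
t 25.04 p [ 0.5874 -0.0705  0.1   ] F [ 0.4 -0.1  0.6] w 0.0004
t 25.43 p [ 0.5868 -0.0705  0.0801] F [ 0.2 -0.2 -0.4] w -0.0001
-0.082 0.4; -0.079 1.9; -0.076 1.9; -0.073 1.8; -0.07 0.4; -0.067 0.3; -0.064 1.3; -0.061 6.1; -0.058 11.9; t 29.17 p [ 0.5992 -0.1573  0.081 ] F [-3.  11.4  7. ] w 0.0001
t 30.75 p [ 0.5801 -0.022   0.1992] F [ 0.1  0.6 -0.8] w -0.0
top [0.455 0.196] [0.115 0.116] rest [-0.4321 -0.0956]
top [ 0.607 -0.219] [0.097 0.099] rest [ 0.0001 -0.0004]
side [ 0.607 -0.221] [0.098 0.1  ] rest [ 0.0017 -0.001 ]
side [0.484 0.068] [0.086 0.086] rest [-0.3009 -0.0836]
side [0.454 0.196] [0.115 0.116] rest [-0.432  -0.0966]
```

View pics/c5.png

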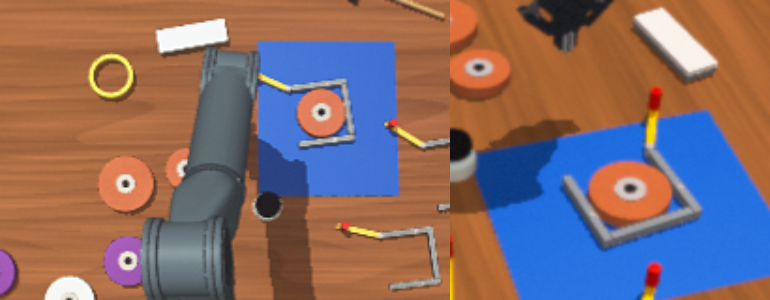

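M is home: rest-frame error under 2 mm in both views, bar still open at about 2.1 rad. The bar sits at side crop (652,130) with its knob at (655,98). Now sweep the knob shut along its arc, pushing from the outside.

```bash
python3 - <<'E'
from h import *
def pos(a,gap=0,z=.102):
    n=np.array([-np.cos(a),np.sin(a)]); k=np.array([-.063-.08*np.sin(a),.0615-.08*np.cos(a)])
    e=.008+.011*abs(n[0])+.0145*abs(n[1])+gap; return T(*(k+e*n),z)
r=manip.observe()["ee_rot"]
manip.reach(pos(2.1,.022,.2),r); manip.move_linear(pos(2.1,.022),v=.12); f0=np.array(st()["force"])
for a in np.arange(2.0,.09,-.12):
    manip.move_linear(pos(a),v=.06); F=np.array(manip.observe()["force"])-f0
    print(round(a,2),F[:2].round(1),end="; ")
    if np.hypot(*F[:2])>12: print("high"); break
else:
    for g in np.arange(.006,-.0081,-.002):
        manip.move_linear(pos(0,g),v=.03); F=-(np.array(manip.observe()["force"])-f0)[:2]@hh; print("g",round(g,3),round(F,1),end="; ")
        if F>6: break
manip.hold(.3); st()
manip.move_linear(pos(0,.03,.104),v=.1); manip.move_linear(pos(0,.12,.22),v=.2); st(); measure("m6")
a=cv2.imread("pics/m6top.png")[110:270,200:440];b=cv2.imread("pics/m6side.png")[150:300,300:440]
cv2.imwrite("pics/c6.png",np.hstack([cv2.resize(a,(450,300)),cv2.resize(b,(320,300))]))
E
```

```text
t 32.53 p [ 0.7358 -0.0934  0.1031] F [-0.2 -0.2 -0.1] w 0.0002
2.0 [-0.4 -0.1]; 1.88 [0.3 0.7]; 1.76 [ 0.1 -0.7]; 1.64 [0.2 0.5]; 1.52 [0.4 0.6]; 1.4 [ 0.7 -0.3]; 1.28 [-1.3 -0.1]; 1.16 [0.8 0.5]; 1.04 [0.6 0.6]; 0.92 [ 0.2 -0.2]; 0.8 [0.6 0.5]; 0.68 [0.3 0.4]; 0.56 [ 0.1 -0.2]; 0.44 [0.3 0.2]; 0.32 [0.3 0.4]; 0.2 [0.5 0.8]; g 0.006 -0.1; g 0.004 -0.5; g 0.002 1.0; g 0.0 0.1; g -0.002 5.9; g -0.004 9.6; t 40.16 p [ 0.5782 -0.1408  0.1019] F [-3.3  9.3  4.4] w -0.0002
t 41.53 p [ 0.5616 -0.0226  0.2192] F [-0.1 -0.9  0.6] w 0.0005
top [0.455 0.196] [0.115 0.116] rest [-0.432  -0.0956]
top [ 0.607 -0.219] [0.097 0.099] rest [ 0.0001 -0.0004]
side [ 0.606 -0.221] [0.1 0.1] rest [ 0.0012 -0.0013]
side [0.484 0.068] [0.086 0.087] rest [-0.3011 -0.0835]
side [0.454 0.196] [0.115 0.116] rest [-0.4319 -0.0966]
```

View pics/c6.png

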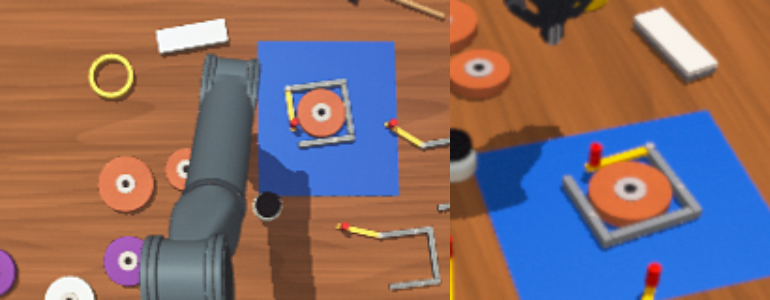

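The bar lies across the mouth, knob at (293,123) in the top crop, and it stopped hard at 0 rad. The wheel is home, the bystanders haven't moved, and the gripper is clear.

```bash
python3 -c "
from plant import manip
print(manip.finish_job())"
```

```text
the job is handed in; nothing more can be done
None
```

The middle (104 mm) wheel is fully home in the rest on the mat with the keeper bar shut, the bystanders show no visible movement, and the job was handed in at about 42 s (no verdict returned).

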